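# Index the stoppering press and seat the proud stopper

## Task

One vial in the turret of the hand stoppering press still has its stopper standing proud. With the fingertips, push the turret round by its protruding tabs until that vial stands squarely in its station under the ram, then press the palm pad on top of the ram right down so that the stopper is seated home, and let the ram spring back up. Press the ram on no other vial, do not touch or lift the vials themselves, and leave everything round the press where it stands.

Things in the scene. Friction and masses are not known exactly. Their poses are not given: they have to be found in the camera images.
- press: hand stoppering press, grey painted, fixed to the bench. Origin on the bench under the turret's spindle; +x points from there to the ram and the column behind it (to the robot's right, turned -3 to 35 degrees towards the hood), z up. Round base 124 mm across, 12 mm high; column 34 x 44 mm centred 114 mm out on +x, 140 mm high, its arm reaches to the ram. The opposite half (left) is open; fingers fit between tabs.
- turret (a joint): turret angle, rad: 0 at the start, + anticlockwise from above, endless. Aluminium disc 122 mm across round the press's z axis, top 36 mm above the bench, six cup nests on a 40 mm radius. A sprung detent centres it at every 60 degrees: let go before 30 it swings back; beyond 30 it swings on but may hang some degrees short, so follow the tab through all 60. Takes 2 to 5 N at a tab.
- tab0 (a point): middle of one of six identical upturned tabs on the turret rim, one in line with each nest, every 60 degrees; clicked in, one points along the press's +x and one along -x. Upright plates 6 mm thick, 64 to 90 mm from the spindle, 30 to 58 mm above the bench; this point is at 78 and 45 mm. Vials reach out to 52, nests to 56 mm; below and beside the tabs is free air beyond the base
- ram (a joint): travel of the ram in m, 0 = up (spring-held), positive downward, stop at 0.0158; the return spring takes 3.6 N at the start and 6.4 N at the bottom, the stopper about 4 N more
- ram_pad (a point): centre of the top of the black round palm pad (38 mm across) on top of the ram, 167 mm above the bench when up; the ram axis lies 40 mm from the spindle along the press's +x
- ram_face (a point): centre of the ram's lower face (19 mm across), 101 mm above the bench when up
- stopper_top (a point): centre of the top of the grey stopper (flange 18 mm across) that still stands 10 mm proud of its vial: 96 mm above the bench, where the five seated ones are at 86 mm; the stopper is alone in having a gap between its flange and the vial's mouth
- stopper (a joint): how far that stopper has been pressed into its vial, m: 0 = standing 10 mm proud, 0.010 = seated home
- vial_p: clear glass vial with the proud stopper, loose in its nest; all six vials alike, 24 mm across and 47 mm high without stopper; origin at the centre of the underside, 36 mm above the bench
- vial_done: clear glass vial with seated stopper, loose in its nest, the one under the ram at the start; origin at the centre of the underside
- vial_b: clear glass vial with seated stopper, loose in its nest; origin at the centre of the underside
- vial_c: clear glass vial with seated stopper, loose in its nest; origin at the centre of the underside
- vial_d: clear glass vial with seated stopper, loose in its nest; origin at the centre of the underside
- vial_e: clear glass vial with seated stopper, loose in its nest; origin at the centre of the underside
- vial_blue: white vial with blue cap, 30 mm across, 56 mm high, left of the press towards the hood; origin at its underside
- vial_amber: amber vial 36 mm across, 75 mm high, left of the press; origin at its underside
- marker: black and white marker pen 141 mm long, 15 mm thick, lying right of the press, by the cutter; origin at its underside
- saline_small: white flask 55 x 79 x 121 mm, behind the press; origin at its underside

How it is judged:
On the way, in this order (a step that is already met when the one before it is completed fails the run):
1. the vial with the proud stopper rests in the station under the raised ram, its stopper still proud (horizontal distance between stopper_top and ram_face below 0.003 m and value of joint ram below 0.002 m and value of joint stopper below 0.003 m and velocity of joint turret between -0.3 and 0.3 rad/s), for 0.2 s.
2. the ram is pressed down and the stopper is home (horizontal distance between stopper_top and ram_face below 0.003 m and value of joint ram above 0.013 m and value of joint stopper above 0.0085 m), for 0.1 s.
At the end, for the whole second after the job is handed in: The stopper is pressed at least 8.5 of its 10 mm into the vial; that vial rests in the station under the ram, stopper and ram axes within 3 mm; the turret is still, the ram is back up within 2 mm and all six vials stand in their nests (horizontal distance between stopper_top and ram_face below 0.003 m and value of joint ram below 0.002 m and value of joint stopper above 0.0085 m and z of each of vial_done, vial_b, vial_c, vial_p, vial_d, vial_e in the frame of press below 0.041 m and velocity of joint turret between -0.3 and 0.3 rad/s); the robot touches nothing.
It fails at once if the ram is pressed down (more than 4 mm) while the proud vial is not under it (value of joint ram above 0.004 m and horizontal distance between stopper_top and ram_face above 0.006 m).
It fails at once if a vial is lifted out of its nest or tipped (z of any of vial_done, vial_b, vial_c, vial_p, vial_d, vial_e in the frame of press above 0.044 m or angle between any of vial_done, vial_b, vial_c, vial_p, vial_d, vial_e's own z axis and vertical above 0.35 rad).
It fails at once if the fingers push on a vial or its stopper (more than 1 N) (contact force between the fingers and vial_done above 1 N or contact force between the fingers and vial_b above 1 N or contact force between the fingers and vial_c above 1 N or contact force between the fingers and vial_p above 1 N or contact force between the fingers and vial_d above 1 N or contact force between the fingers and vial_e above 1 N).
It fails at once if something standing round the press is moved more than 25 mm or lifted (distance of any of vial_blue, vial_amber, saline_small, marker from where it was at the start of the episode above 0.025 m).
It also fails if it takes over 56 s, if anything falls off the work surface, if the arm or the gripper's body presses on something with over 40 N, if the wrist force passes 120 N, or if a joint passes its speed limit or range.

## Robot

A 6-joint arm with a two-finger parallel gripper is mounted at the origin on a cart in front of the work surface, level with it; the furniture and walls round the work are solid. World frame = base frame: x ahead of the robot, y to its left, z up, the work surface at z = 0. Lengths are in m, angles in rad, forces in N, time in s.
With the tool pointing down it reaches from about 0.425 to 0.95 m from the base axis. Payload 3.5 kg.
Tool frame: the origin (TCP) lies at the very end of the fingers, on their centre line; the grasp point (between the pads) lies ctrl.tcp_to_grasp behind it (ctrl.tcp_to_grasp is the distance from the TCP to the grasp point, in m); z points along the fingers, y is the line along which they close (so a half turn about z gives the same grasp; the last joint's range is limited). The gripper opens to 85 mm and grips with 20 to 120 N. Pads are 22 mm wide; open, the fingers measure 114 mm over their backs; the gripper's body (76 mm by 85 mm) begins 54 mm behind the grasp point. The pads swing forward as they close: fully open they stand 13 mm farther back than shut.
Start: joints at [-1.301, 0.286, 1.577, -0, 1.279, -0.15], TCP at [0.275, -0.616, 0.231] pointing down, gripper open.
Joint ranges: [-2.77, 2.77], [-0.9, 2.22], [0.21, 2.48], [-1.53, 4.67], [0.24, 2.81], [-2.84, 2.84]. Speed limits (rad/s): [2.79, 2.79, 3.14, 3.14, 3.14, 3.14].

## Interface

Orientations are given as a unit quaternion [x, y, z, w].
In Python, from plant import ctrl gives the robot as it stands.
- The arm moves only by the shell command python3 -m inch 'ROWS' [FORCE]. ROWS is JSON, a list of rows, each an object with "slide": the shift along the tool's x, y, z in cm, a list of three; "turn": the turn about the tool's z in rad; "grip": the finger opening in cm, from 0 to 8.54. A call has 1 to 20 rows; each row is the pose to reach, as a shift and turn from the pose commanded when the call began, along the tool's axes at that moment; what a row does not reach only later rows make up. A row lasts 1/10 s, in which the tool goes at most 50 mm and 8.59 degrees, less where a joint would pass 70% of its speed; a pose out of reach is approached as far as the arm can. A call with a gripper value outside its range is refused whole. The fingers move at their own pace and stop on an object; FORCE is the grip in N (left out, the last holds). Time passes only in rows, so rows that repeat a pose let the fingers close. It gives the time, the measured TCP pose, the force, the opening and the grip force at its end, in the units of the state.
- ctrl.get_state(): the state, without advancing time (a new reading comes with each control period).
- ctrl.read_camera(name): name is "scene" or "top"; returns (picture, depth): 400x640x3 uint8, red, green, blue; 400x640 float32, m along the optical axis (not along the pixel's ray), 0 where there is no reading.
- ctrl.camera_info(name): a dict with "K" (3x3 intrinsics, pixels), "camera_from_world" (4x4, takes a point from world to camera coordinates). Camera axes: x right, y down, z forward; pixel columns grow to the right and rows downward; lengths in m; the calibration is good to about 2 mm. A picture is of the moment at which its call begins. camera_info takes no time and is no camera call.
- ctrl.sign_off(): hands the job in; it is judged then, once.
The state is a dict: "time": time; "qpos": joint angles; "dq": joint speeds; "joint_efforts": joint torques, N m; "eef_pos": TCP position; "tcp_rot": TCP orientation; "contact_force": force on the tool from outside, world axes, zero at the start; "wrist_torque": the same for the moment, N m; "opening": opening from 0.0 (shut) to 1.0 (fully open); "finger_force": force on a finger pad.
Only numpy, scipy, OpenCV 4.12 (cv2) and the standard library are available. Lean on these libraries where they do the work, as an engineer would, in place of code of your own. Each camera call takes 0.05 s, during which the arm holds its last target. There are 200 camera calls.

## Working session

There is one attempt and no reset: what is moved stays moved. The work goes in short steps, Python scripts to look and compute and a shell command to move; the robot and the scene stay as the last step left them, time stands still between calls to the robot, and variables do not carry over. Pictures are saved under pics/ and viewed, at most 10 in all, crops included, and the job is handed in when it is done.

```bash
ls; mkdir -p pics; python3 - <<'E'
from plant import ctrl
import cv2,numpy as np
for n in("scene","top"):
    p,d=ctrl.read_camera(n); cv2.imwrite(f"pics/{n}0.png",p[...,::-1]); np.save(f"{n}0d.npy",d)
    i=ctrl.camera_info(n); print(n,np.round(i["K"],1).tolist(),np.round(np.linalg.inv(i["camera_from_world"]),3).tolist())
s=ctrl.get_state(); print(s["eef_pos"],s["tcp_rot"],s["time"],ctrl.tcp_to_grasp)
E
```

```text
pics
scene [[440.0, 0.0, 318.5], [0.0, 440.0, 200.9], [0.0, 0.0, 1.0]] [[-0.556, -0.464, 0.69, -0.033], [-0.831, 0.299, -0.469, 0.519], [0.011, -0.834, -0.552, 0.637], [0.0, 0.0, 0.0, 1.0]]
top [[374.4, 0.0, 316.6], [0.0, 374.4, 200.2], [0.0, 0.0, 1.0]] [[-0.027, -0.994, 0.105, 0.473], [-0.999, 0.023, -0.041, 0.137], [0.039, -0.106, -0.994, 0.968], [0.0, 0.0, 0.0, 1.0]]
[ 0.27496816 -0.61580445  0.2300595 ] [ 9.78051658e-01  2.08359752e-01 -6.10403688e-05 -1.07940710e-03] 0.1 0.0187
```

View pics/scene0.png

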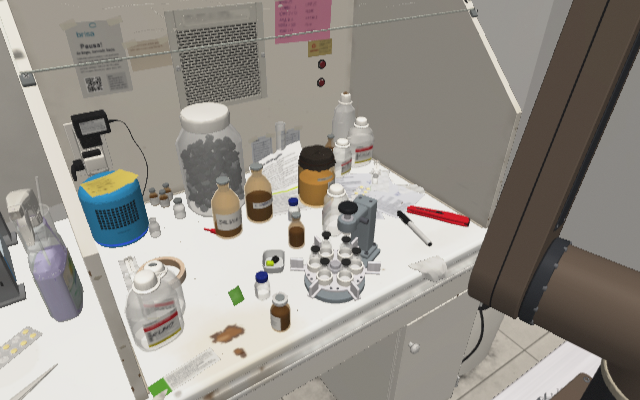

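View pics/top0.png

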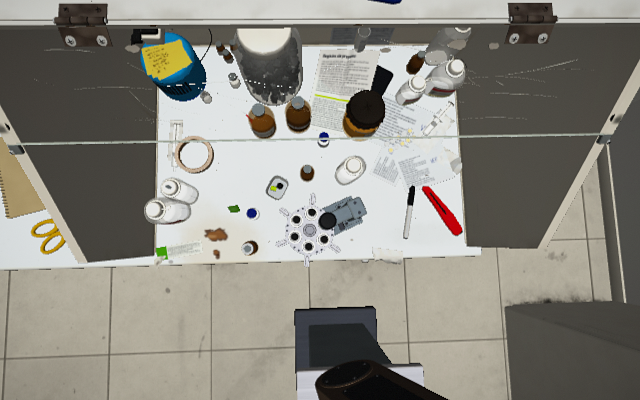

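The scene view shows the press at about (338,262), with its ram pad at (348,208). In the top view the spindle is near (309,230), the pad at (327,220) and the column at (347,213). I'll enlarge both.

```bash
python3 - <<'E'
import cv2,numpy as np
a=cv2.imread("pics/scene0.png")[190:310,270:400]; b=cv2.imread("pics/top0.png")[185:270,270:375]
a=cv2.resize(a,None,fx=5,fy=5,interpolation=cv2.INTER_CUBIC)[:600]; b=cv2.resize(b,None,fx=7,fy=7,interpolation=cv2.INTER_CUBIC)
cv2.imwrite("pics/a1.png",a);cv2.imwrite("pics/b1.png",b); print(a.shape,b.shape)
E
```

```text
(600, 650, 3) (595, 735, 3)
```

View pics/a1.png

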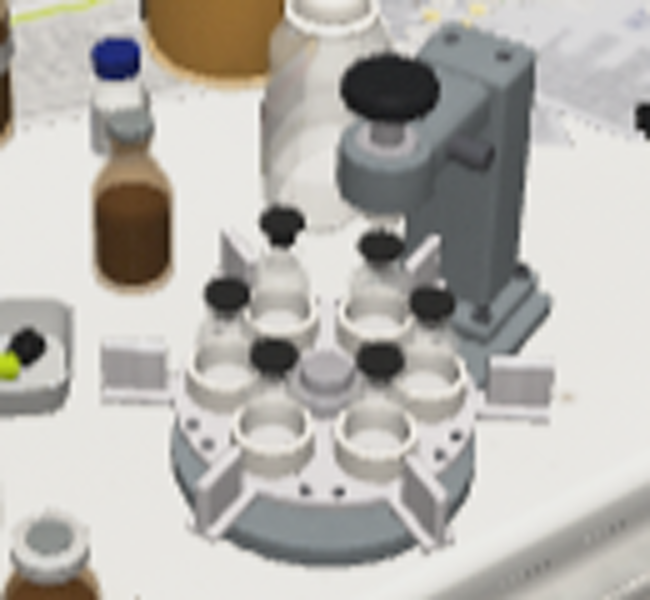

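View pics/b1.png

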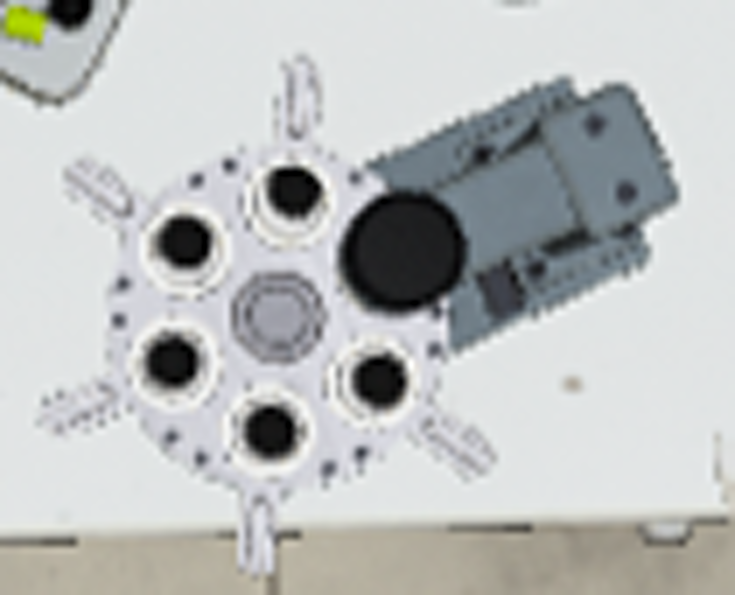

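The enlarged scene view shows the proud stopper, with its stem visible, at crop (282,225), full image (326,235). It is the neighbour on the hood side of the vial under the ram at (382,245). In the top crop it is (295,190), so it should be at +60° and needs one click clockwise. I'll check that by triangulating.

```bash
cat > h.py <<'E'
import numpy as np,cv2
from plant import ctrl
def ray(n,u,v):
    i=ctrl.camera_info(n); T=np.linalg.inv(i["camera_from_world"]); d=T[:3,:3]@np.linalg.solve(i["K"],[u,v,1]); return T[:3,3],d
def plane(n,u,v,z):
    o,d=ray(n,u,v); return o+d*(z-o[2])/d[2]
def tri(a,b):
    (o1,d1),(o2,d2)=ray("scene",*a),ray("top",*b)
    t=np.linalg.lstsq(np.c_[d1,-d2],o2-o1,rcond=None)[0]; p,q=o1+t[0]*d1,o2+t[1]*d2
    return np.round((p+q)/2,4),round(np.linalg.norm(p-q),4)
E
python3 - <<'E'
from h import *
A=lambda u,v:(270+u/5-.4,190+v/5-.4); B=lambda u,v:(270+u/7-.43,185+v/7-.43)
S=plane("top",*B(278,312),.045); print("spindle~z45",S)
P=plane("top",*B(403,248),.167); print("pad",P,"tri",tri(A(390,88),B(403,250)))
c=[(403,248,.167)]
for u,v in[(295,190),(185,242),(173,360),(270,431),(379,380)]:
    p=[plane("top",*B(u,v),z) for z in(.086,.096)]
    print("stop",[(np.round(q[:2],4),round(np.hypot(*(q-S)[:2]),4),round(np.degrees(np.arctan2(*(q-S)[1::-1])),1)) for q in p])
print("tri proud",tri(A(282,218),B(295,190)),tri(A(228,290),B(185,242)))
for u,v in[(301,98),(98,190),(80,408),(258,537),(458,446)]:
    q=plane("top",*B(u,v),.058);print("tab",np.round(q,4),round(np.hypot(*(q-S)[:2]),4),round(np.degrees(np.arctan2(*(q-S)[1::-1])),1))
q=P-S;print("ram",np.hypot(*q[:2]),np.degrees(np.arctan2(q[1],q[0])))
print("amber",plane("top",250,246,.075),"blue",plane("top",252,212,.056),"flask",plane("top",350,168,.121))
print("bar",tri((28,78),(5,143)),tri((475,12),(608,138)))
E
```

```text
spindle~z45 [0.49902995 0.11838275 0.045     ]
pad [0.51414927 0.08203842 0.167     ] tri (array([0.5132, 0.0809, 0.1615]), np.float64(0.0021))
stop [(array([0.5388, 0.1124]), np.float64(0.0402), np.float64(-8.5)), (array([0.538 , 0.1127]), np.float64(0.0394), np.float64(-8.3))]
stop [(array([0.5222, 0.1499]), np.float64(0.0391), np.float64(53.7)), (array([0.5216, 0.1497]), np.float64(0.0386), np.float64(54.2))]
stop [(array([0.4828, 0.1547]), np.float64(0.0398), np.float64(114.1)), (array([0.4827, 0.1545]), np.float64(0.0397), np.float64(114.4))]
stop [(array([0.4583, 0.1229]), np.float64(0.041), np.float64(173.7)), (array([0.4585, 0.123 ]), np.float64(0.0408), np.float64(173.5))]
stop [(array([0.4743, 0.0859]), np.float64(0.0409), np.float64(-127.3)), (array([0.4742, 0.0865]), np.float64(0.0404), np.float64(-127.8))]
tri proud (array([0.5377, 0.1122, 0.0959]), np.float64(0.0013)) (array([0.5216, 0.1491, 0.0865]), np.float64(0.0019))
tab [0.5731 0.1087 0.058 ] 0.0747 -7.4
tab [0.5425 0.1801 0.058 ] 0.0755 54.8
tab [0.4675 0.1876 0.058 ] 0.0761 114.5
tab [0.4218 0.1274 0.058 ] 0.0777 173.3
tab [0.4509 0.0576 0.058 ] 0.0775 -128.4
ram 0.03936374578598648 -67.4125753189622
amber [0.46222027 0.2595216  0.075     ] blue [0.54383214 0.25662186 0.056     ] flask [0.63510891 0.02247718 0.121     ]
bar (array([0.61  , 0.5214, 0.4643]), np.float64(0.013)) (array([ 0.6058, -0.3054,  0.4611]), np.float64(0.0021))
```

Confirmed: the proud stopper triangulates to z 0.096 and lies 60° anticlockwise of the ram, so the turret goes −60°. The press +x points to about −66.7° in the world frame. Next I'll check the hood wall for the approach.

```bash
python3 - <<'E'
from h import *
for n in("scene","top"):
    d=np.load(n+"0d.npy"); i=ctrl.camera_info(n);T=np.linalg.inv(i["camera_from_world"])
    v,u=np.mgrid[:400,:640]; c=np.linalg.solve(i["K"],np.stack([u,v,u*0+1]).reshape(3,-1))*d.ravel()
    p=(T[:3,:3]@c).T+T[:3,3]; p=p[d.ravel()>0]
    for y0 in np.arange(-.5,.4,.1):
        for z0,z1 in((-.02,.03),(.03,.15),(.15,.3),(.3,.5),(.5,.8)):
            m=(p[:,1]>y0)&(p[:,1]<y0+.1)&(p[:,2]>z0)&(p[:,2]<z1)&(p[:,0]>.22)
            if m.sum()>8: print(n,round(y0,1),z0,m.sum(),np.round(np.percentile(p[m,0],[1,10]),3))
E
```

```text
scene -0.4 0.03 87 [0.442 0.443]
scene -0.4 0.15 139 [0.442 0.443]
scene -0.4 0.3 289 [0.45  0.467]
scene -0.3 -0.02 4399 [0.419 0.452]
scene -0.3 0.03 7425 [0.444 0.481]
scene -0.3 0.15 11174 [0.444 0.479]
scene -0.3 0.3 11685 [0.473 0.547]
scene -0.2 -0.02 3861 [0.41  0.431]
scene -0.2 0.03 1640 [0.822 0.827]
scene -0.2 0.15 1535 [0.992 0.997]
scene -0.2 0.3 1806 [0.608 0.996]
scene -0.1 -0.02 2367 [0.41  0.419]
scene -0.1 0.03 2539 [0.524 0.73 ]
scene -0.1 0.15 1677 [0.992 0.997]
scene -0.1 0.3 2088 [0.608 0.995]
scene -0.0 -0.02 3392 [0.418 0.425]
scene -0.0 0.03 5295 [0.445 0.476]
scene -0.0 0.15 2147 [0.495 0.523]
scene -0.0 0.3 2841 [0.22 0.61]
scene -0.0 0.5 631 [0.22  0.221]
scene 0.1 -0.02 4257 [0.418 0.426]
scene 0.1 0.03 4453 [0.411 0.451]
scene 0.1 0.15 2265 [0.826 0.836]
scene 0.1 0.3 3147 [0.609 0.992]
scene 0.1 0.5 13 [0.643 0.644]
scene 0.2 -0.02 6780 [0.418 0.431]
scene 0.2 0.03 4162 [0.441 0.458]
scene 0.2 0.15 4300 [0.825 0.84 ]
scene 0.2 0.3 3808 [0.608 0.994]
scene 0.3 -0.02 9296 [0.418 0.436]
scene 0.3 0.03 2191 [0.589 0.862]
scene 0.3 0.15 2759 [0.948 0.998]
s
[... 549 characters left out ...]

top -0.1 0.15 72 [0.238 0.239]
top -0.1 0.3 962 [0.24  0.241]
top -0.1 0.5 2645 [0.678 0.714]
top -0.0 -0.02 5816 [0.423 0.47 ]
top -0.0 0.03 3318 [0.448 0.493]
top -0.0 0.15 1134 [0.22  0.222]
top -0.0 0.3 1109 [0.221 0.224]
top -0.0 0.5 2495 [0.692 0.715]
top 0.1 -0.02 4323 [0.422 0.49 ]
top 0.1 0.03 3274 [0.423 0.463]
top 0.1 0.15 1674 [0.826 0.836]
top 0.1 0.3 161 [0.608 0.609]
top 0.1 0.5 2569 [0.649 0.715]
top 0.2 -0.02 5363 [0.422 0.462]
top 0.2 0.03 1532 [0.444 0.467]
top 0.2 0.15 1606 [0.825 0.833]
top 0.2 0.3 179 [0.608 0.608]
top 0.2 0.5 2672 [0.665 0.715]
top 0.3 -0.02 8070 [0.424 0.47 ]
top 0.3 0.03 1501 [0.591 0.861]
top 0.3 0.3 180 [0.608 0.609]
top 0.3 0.5 3712 [0.681 0.699]
```

```bash
python3 -m inch '[{"slide":[1.7,-3.8,0],"turn":0,"grip":0},{"slide":[3.4,-7.6,0],"turn":0,"grip":0},{"slide":[5.1,-11.4,0],"turn":-0.1,"grip":0},{"slide":[6.8,-15.2,0],"turn":-0.2,"grip":0},{"slide":[9.2,-18.5,0],"turn":-0.3,"grip":0},{"slide":[11.5,-21.8,0],"turn":-0.4,"grip":0},{"slide":[13.9,-25.1,0],"turn":-0.5,"grip":0},{"slide":[17,-27,0],"turn":-0.6,"grip":0},{"slide":[20,-29,0],"turn":-0.7,"grip":0},{"slide":[23.1,-30.9,0],"turn":-0.8,"grip":0},{"slide":[26.3,-33.9,0],"turn":-0.9,"grip":0},{"slide":[29.4,-36.8,0],"turn":-1.0,"grip":0},{"slide":[32.6,-39.8,0],"turn":-1.1,"grip":0},{"slide":[34.8,-43.2,0],"turn":-1.2,"grip":0},{"slide":[37,-46.5,0],"turn":-1.3,"grip":0},{"slide":[39.3,-49.9,0],"turn":-1.4,"grip":0},{"slide":[41.2,-53.6,0],"turn":-1.5,"grip":0},{"slide":[43,-57.3,0],"turn":-1.57,"grip":0},{"slide":[44.8,-61,0],"turn":-1.57,"grip":0},{"slide":[46.6,-64.7,0],"turn":-1.57,"grip":0}]' 20
python3 -c "
from h import *
s=ctrl.get_state();print(s['qpos'],s['time'],s['opening'],s['eef_pos'],s['tcp_rot'])"
```

```text
time: 2.1
eef_pos: [0.4364, 0.1661, 0.231]
tcp_rot: [0.544, 0.839, -0.0, -0.0]
contact_force: [-0.4, -0.4, 0.3]
opening: 0.0
finger_force: 0.0
[ 1.45949454e-01 -1.87513426e-01  2.07008194e+00 -9.64456402e-05
  1.25933594e+00 -2.73252995e-01] 2.1 0.00014046427466363838 [0.43640343 0.16611011 0.23101567] [ 5.44490995e-01  8.38766672e-01 -1.37458772e-04 -8.67016264e-05]
```

```bash
python3 -m inch '[{"slide":[0.5,-0.2,4],"turn":0,"grip":0},{"slide":[0.5,-0.2,8],"turn":0,"grip":0},{"slide":[0.5,-0.2,11],"turn":0,"grip":0},{"slide":[0.5,-0.2,13],"turn":0,"grip":0},{"slide":[0.5,-0.2,15],"turn":0,"grip":0},{"slide":[0.5,-0.2,17],"turn":0,"grip":0},{"slide":[0.5,-0.2,18.9],"turn":0,"grip":0},{"slide":[0.5,-0.2,18.9],"turn":0,"grip":0}]'
python3 - <<'E'
from h import *
s,t=[ctrl.read_camera(n)[0][...,::-1] for n in("scene","top")]
a=cv2.resize(s[190:310,250:400],None,fx=2.6,fy=2.6,interpolation=3);b=cv2.resize(t[185:275,250:375],None,fx=3.2,fy=3.2,interpolation=3)
h=min(len(a),len(b));cv2.imwrite("pics/c2.png",np.hstack([a[:h],b[:h]]))
E
```

```text
time: 2.9
eef_pos: [0.4303, 0.1677, 0.0394]
tcp_rot: [0.545, 0.839, -0.002, -0.003]
contact_force: [-0.3, 0.1, -0.5]
opening: 0.0
finger_force: 0.0
```

View pics/c2.png

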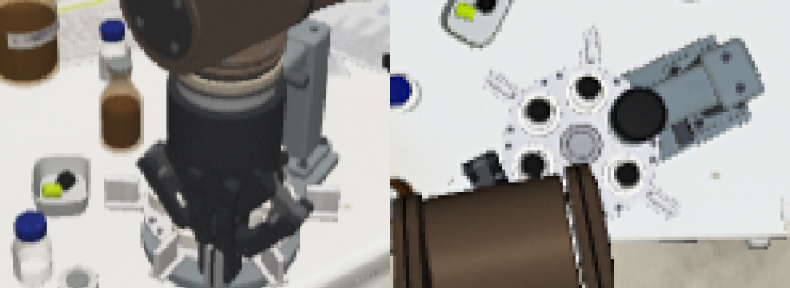

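The fingers stand between the tabs on the open side and clear of the vials, with the tip at about (215,270) in the left half. The turret hasn't moved. Next I'll work out the pushing arc.

```bash
python3 - <<'E'
from h import *
s=ctrl.get_state();p=s["eef_pos"];q=s["tcp_rot"];print(p,s["contact_force"])
y0=2*np.arctan2(q[1],q[0]);print(np.degrees(y0))
S=np.array([.498,.118]);phi=np.radians(-66.7)
ex=np.array([np.cos(y0),np.sin(y0)]);ey=np.array([ex[1],-ex[0]])
for k in range(0,66,5):
    th=phi+np.pi-np.radians(k);u=np.array([np.cos(th),np.sin(th)]);t=np.array([-u[1],u[0]])
    g=S+.081*u+.0175*t-p[:2]; print(k,np.round([g@ex*100,g@ey*100],2),"turn",round(y0-th,3))
E
```

```text
[0.43281302 0.16810772 0.04221212] [-5.31957831e-01 -4.13870290e-04 -3.71249871e-01]
114.00824964204871
0 [0.89 2.27] turn 0.012
5 [1.   2.98] turn 0.1
10 [1.05 3.7 ] turn 0.187
15 [1.04 4.42] turn 0.274
20 [0.97 5.14] turn 0.361
25 [0.83 5.85] turn 0.449
30 [0.63 6.55] turn 0.536
35 [0.37 7.22] turn 0.623
40 [0.05 7.87] turn 0.71
45 [-0.32  8.49] turn 0.798
50 [-0.75  9.08] turn 0.885
55 [-1.22  9.62] turn 0.972
60 [-1.74 10.12] turn 1.06
65 [-2.3  10.58] turn 1.147
```

```bash
python3 -m inch '[{"slide":[0.5,1,0],"turn":0,"grip":0},{"slide":[0.8,1.8,0],"turn":0,"grip":0},{"slide":[0.9,2.3,0],"turn":0.01,"grip":0},{"slide":[0.95,2.6,0],"turn":0.05,"grip":0},{"slide":[1.0,3.0,0],"turn":0.1,"grip":0},{"slide":[1.03,3.35,0],"turn":0.14,"grip":0},{"slide":[1.05,3.7,0],"turn":0.19,"grip":0},{"slide":[1.05,4.05,0],"turn":0.23,"grip":0},{"slide":[1.04,4.4,0],"turn":0.27,"grip":0},{"slide":[1.0,4.8,0],"turn":0.32,"grip":0},{"slide":[0.97,5.15,0],"turn":0.36,"grip":0},{"slide":[0.9,5.5,0],"turn":0.4,"grip":0},{"slide":[0.83,5.85,0],"turn":0.45,"grip":0},{"slide":[0.73,6.2,0],"turn":0.49,"grip":0},{"slide":[0.63,6.55,0],"turn":0.54,"grip":0},{"slide":[0.5,6.9,0],"turn":0.58,"grip":0},{"slide":[0.37,7.2,0],"turn":0.62,"grip":0},{"slide":[0.2,7.55,0],"turn":0.67,"grip":0},{"slide":[0.05,7.9,0],"turn":0.71,"grip":0}]'
python3 - <<'E'
from h import *
s,t=[ctrl.read_camera(n)[0][...,::-1] for n in("scene","top")]
a=cv2.resize(s[190:310,250:400],None,fx=2.6,fy=2.6,interpolation=3);b=cv2.resize(t[185:275,250:375],None,fx=3.2,fy=3.2,interpolation=3)
h=min(len(a),len(b));cv2.imwrite("pics/c3.png",np.hstack([a[:h],b[:h]]))
E
```

```text
time: 4.9
eef_pos: [0.5059, 0.2012, 0.0428]
tcp_rot: [0.803, 0.596, 0.0, 0.0]
contact_force: [0.1, 0.0, -0.2]
opening: 0.001
finger_force: 0.0
```

View pics/c3.png

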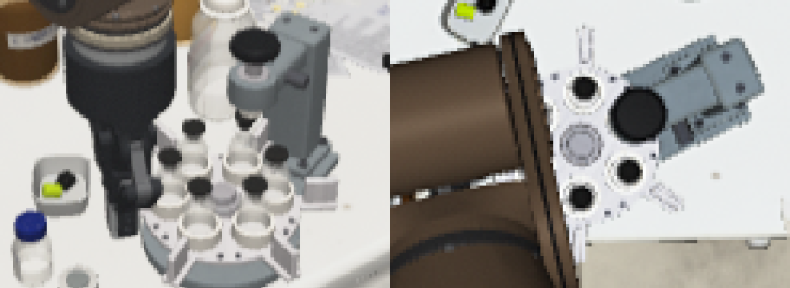

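The turret has swung over. The proud stopper now shows under the ram at (244,122) in the left half, though the turret may hang short. I'll follow the tab through and then measure.

```bash
cat > m.py <<'E'
from h import *
s=ctrl.get_state();p=s["eef_pos"];q=s["tcp_rot"];y0=2*np.arctan2(q[1],q[0])
print(p,np.degrees(y0),s["contact_force"],s["time"])
S=np.array([.498,.118]);phi=np.radians(-66.7)
ex=np.array([np.cos(y0),np.sin(y0)]);ey=np.array([ex[1],-ex[0]])
def to(x,y): g=np.array([x,y])-p[:2]; return np.round([g@ex*100,g@ey*100],2)
E
python3 - <<'E'
from m import *
for k in range(40,64,4):
    th=phi+np.pi-np.radians(k);u=np.array([np.cos(th),np.sin(th)]);t=np.array([-u[1],u[0]])
    print(k,to(*(S+.081*u+.0175*t)),round(y0-th,3))
E
```

```text
[0.50621735 0.20113739 0.04293397] 73.31797851435653 [ 0.27682267 -0.4889622   0.2464125 ] 5.0
40 [-0.1  -0.15] 0.0
44 [0.   0.42] 0.07
48 [0.07 1.  ] 0.14
52 [0.09 1.57] 0.21
56 [0.07 2.15] 0.28
60 [0.01 2.73] 0.349
```

```bash
python3 -m inch '[{"slide":[0,0.4,0],"turn":0.07,"grip":0},{"slide":[0.05,0.7,0],"turn":0.1,"grip":0},{"slide":[0.07,1.0,0],"turn":0.14,"grip":0},{"slide":[0.08,1.3,0],"turn":0.18,"grip":0},{"slide":[0.09,1.6,0],"turn":0.21,"grip":0},{"slide":[0.08,1.85,0],"turn":0.25,"grip":0},{"slide":[0.07,2.1,0],"turn":0.28,"grip":0},{"slide":[0.05,2.3,0],"turn":0.3,"grip":0},{"slide":[0.03,2.5,0],"turn":0.33,"grip":0},{"slide":[0.03,2.5,0],"turn":0.33,"grip":0},{"slide":[0.03,2.5,0],"turn":0.33,"grip":0}]'
python3 - <<'E'
from m import *
s,t=[ctrl.read_camera(n)[0][...,::-1] for n in("scene","top")]
a=cv2.resize(s[190:300,270:390],None,fx=3.3,fy=3.3,interpolation=3);b=cv2.resize(t[185:270,275:370],None,fx=4.2,fy=4.2,interpolation=3)
h=min(len(a),len(b));cv2.imwrite("pics/c4.png",np.hstack([a[:h],b[:h]]));print(a.shape,b.shape)
E
```

```text
time: 6.1
eef_pos: [0.5291, 0.1938, 0.0423]
tcp_rot: [0.889, 0.457, -0.0, -0.0]
contact_force: [-0.4, 0.2, -0.0]
opening: -0.002
finger_force: 0.0
[0.52905446 0.1938435  0.04227997] 54.43022633419204 [-0.43430793  0.18758668 -0.02175831] 6.1
(363, 396, 3) (357, 399, 3)
```

View pics/c4.png

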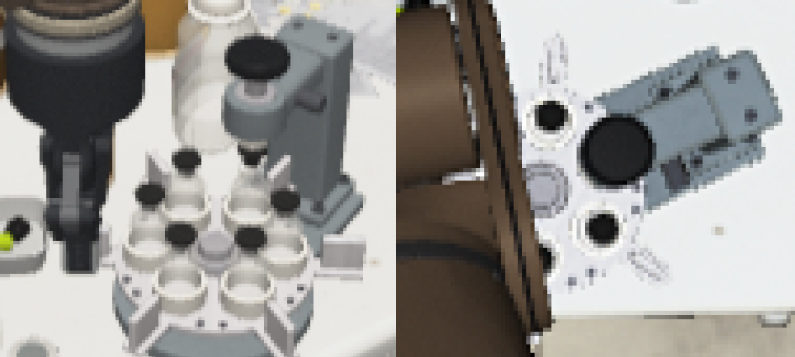

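The proud stopper has left the hood-side nest: the stopper at (185,160) is now low, and so are all the other visible ones. By elimination it is the one under the ram, at (252,158). I'll measure the residual turret angle and its height.

```bash
python3 - <<'E'
from m import *
def proj(n,P):
    i=ctrl.camera_info(n);c=(i["camera_from_world"]@np.r_[P,1])[:3];c=i["K"]@c;return np.round(c[:2]/c[2],1)
r=S+.04*np.array([np.cos(phi),np.sin(phi)])
print("expect proud",proj("scene",np.r_[r,.096]),"seated",proj("scene",np.r_[r,.086]))
s,_=ctrl.read_camera("scene");t,_=ctrl.read_camera("top")
def blobs(im,x0,y0,x1,y1,f=8,th=70):
    g=cv2.resize(im[y0:y1,x0:x1].max(2),None,fx=f,fy=f,interpolation=3)
    n,l,st,c=cv2.connectedComponentsWithStats((g<th).astype(np.uint8))
    return [((x0+(c[k][0]+.5)/f-.5),(y0+(c[k][1]+.5)/f-.5),st[k][2]/f,st[k][3]/f,st[k][4]/f/f) for k in range(1,n) if st[k][4]>8*f*f]
old={n:cv2.imread(f"pics/{n}0.png") for n in("scene","top")}
for nm,im in(("now",s),("old",old["scene"])):print(nm,"scene",[np.round(b,1).tolist() for b in blobs(im,305,225,365,275)])
for nm,im in(("now",t),("old",old["top"])):
  for b in blobs(im,280,195,340,260):
    q=plane("top",b[0],b[1],.086);d=q[:2]-S;print(nm,np.round(b,1),np.round(q[:2],4),round(np.hypot(*d)*1e3,1),round(np.degrees(np.arctan2(d[1],d[0])),1))
E
```

```text
[0.52899003 0.1938868  0.04227304] 54.432756525150396 [-0.24964836  0.20148411 -0.25559169] 6.2
expect proud [345.2 234.1] seated [345. 238.]
now scene [[346.1, 236.9, 9.0, 5.0, 26.0], [326.2, 238.2, 8.0, 6.0, 36.0], [315.1, 248.4, 9.0, 6.0, 43.0], [356.0, 250.3, 9.0, 6.0, 46.0], [324.3, 260.8, 9.0, 7.0, 50.0], [345.5, 261.8, 10.0, 7.0, 50.0]]
old scene [[326.0, 234.8, 9.0, 7.0, 45.0], [345.8, 239.2, 9.0, 6.0, 39.0], [315.0, 248.6, 9.0, 7.0, 43.0], [356.0, 250.3, 9.0, 6.0, 46.0], [324.4, 260.9, 9.0, 7.0, 47.0], [345.6, 261.8, 9.0, 7.0, 49.0]]
now [289.9 199.8   3.   10.   17. ] [0.5682 0.1632] 83.5 32.8
now [300.2 225.9  14.   65.  121. ] [0.5061 0.1402] 23.7 69.9
now [311.6 212.1   7.    7.   37. ] [0.5378 0.1127] 40.1 -7.5
now [302.6 215.4   2.   10.   11. ] [0.5307 0.1341] 36.4 26.2
now [327.3 220.5  18.   18.  236. ] [0.5172 0.0761] 46.1 -65.4
now [287.1 224.1  16.   13.   75. ] [0.5111 0.171 ] 54.6 76.1
now [323.8 239.    7.    7.   37. ] [0.474  0.0856] 40.3 -126.6
now [291.2 249.5  25.   22.  379. ] [0.4515 0.1625] 64.4 136.2
now [309.9 246.    3.    7.   15. ] [0.4585 0.1187] 39.5 179.0
old [311.6 211.8   7.    7.   40. ] [0.5385 0.1126] 40.9 -7.6
old [327.3 220.5  18.   18.  237. ] [0.5171 0.0761] 46.1 -65.5
old [296.1 219.1   7.    7.   39. ] [0.5222 0.1496] 39.8 52.6
old [294.2 236.2   7.    7.   38. ] [0.4823 0.155 ] 40.2 113.0
old [323.7 238.9   7.    7.   39. ] [0.474  0.0859] 40.1 -126.7
old [308.1 246.1   7.    7.   39. ] [0.4583 0.1229] 40.0 173.0
```

The turret sits on its click: the other stopper blobs match the starting picture to about 0.2 px, and the proud one is under the ram. Next I'll back off, rise and move over the pad.

```bash
python3 -m inch '[{"slide":[0.5,-0.7,0],"turn":0,"grip":0},{"slide":[1,-1.4,0],"turn":0,"grip":0},{"slide":[1,-1.4,-4],"turn":0,"grip":0},{"slide":[1,-1.4,-8],"turn":0,"grip":0},{"slide":[1,-1.4,-12],"turn":0,"grip":0},{"slide":[1,-1.4,-16],"turn":0,"grip":0},{"slide":[1,-1.4,-17.3],"turn":0,"grip":0},{"slide":[-2,0,-17.3],"turn":0,"grip":0},{"slide":[-5,2,-17.3],"turn":0,"grip":0},{"slide":[-8,4,-17.3],"turn":0,"grip":0},{"slide":[-10,5.3,-17.3],"turn":0,"grip":0},{"slide":[-10,5.3,-17.3],"turn":0,"grip":0},{"slide":[-10,5.3,-17.3],"turn":0,"grip":0}]'
python3 - <<'E'
from m import *
s,t=[ctrl.read_camera(n)[0][...,::-1] for n in("scene","top")]
a=cv2.resize(s[170:290,265:395],None,fx=4.5,fy=4.5,interpolation=3)
cv2.imwrite("pics/c5.png",a);print(to(.5138,.0815))
E
```

```text
time: 7.6
eef_pos: [0.5136, 0.082, 0.2144]
tcp_rot: [0.89, 0.457, -0.0, -0.001]
contact_force: [0.7, 1.0, -1.2]
opening: -0.001
finger_force: 0.0
[0.51355351 0.08195989 0.21441981] 54.366475934103725 [ 0.70365125  1.0326254  -1.18611998] 7.6
[-0.02  0.05]
```

View pics/c5.png

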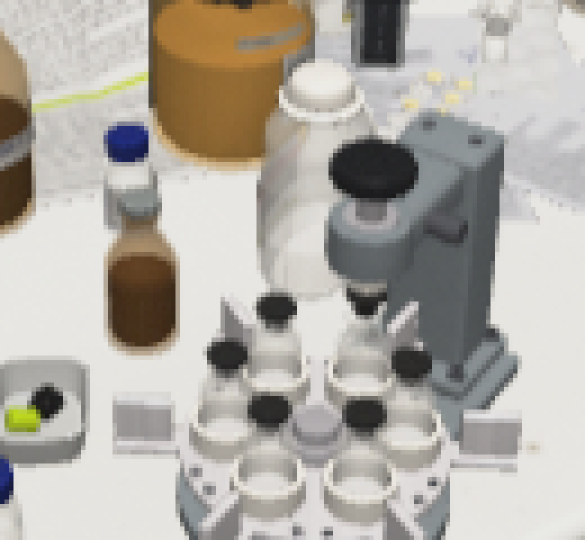

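The turret is clicked in, the proud stopper with its stem stands under the ram at (366,300), and the fingertips are above the pad at (380,60). I'll press now.

```bash
python3 -m inch '[{"slide":[0,0,2],"turn":0,"grip":0},{"slide":[0,0,4],"turn":0,"grip":0},{"slide":[0,0,4.5],"turn":0,"grip":0},{"slide":[0,0,5],"turn":0,"grip":0},{"slide":[0,0,5.4],"turn":0,"grip":0},{"slide":[0,0,5.8],"turn":0,"grip":0},{"slide":[0,0,6.1],"turn":0,"grip":0},{"slide":[0,0,6.3],"turn":0,"grip":0},{"slide":[0,0,6.3],"turn":0,"grip":0},{"slide":[0,0,6.3],"turn":0,"grip":0},{"slide":[0,0,6.3],"turn":0,"grip":0}]'
```

```text
time: 8.8
eef_pos: [0.5143, 0.0824, 0.1543]
tcp_rot: [0.889, 0.457, 0.0, -0.0]
contact_force: [-4.0, 1.6, 5.9]
opening: 0.003
finger_force: 3.3
```

```bash
python3 -m inch '[{"slide":[0,0,0.2],"turn":0,"grip":0},{"slide":[0,0,0.4],"turn":0,"grip":0},{"slide":[0,0,0.5],"turn":0,"grip":0},{"slide":[0,0,0.5],"turn":0,"grip":0},{"slide":[0,0,0.5],"turn":0,"grip":0}]'
```

```text
time: 9.3
eef_pos: [0.5145, 0.0824, 0.1517]
tcp_rot: [0.889, 0.457, 0.0, -0.0]
contact_force: [-9.6, 1.9, 16.7]
opening: 0.002
finger_force: 8.2
```

```bash
python3 -m inch '[{"slide":[0,0,0.2],"turn":0,"grip":0},{"slide":[0,0,0.3],"turn":0,"grip":0},{"slide":[0,0,0.3],"turn":0,"grip":0},{"slide":[0,0,0.3],"turn":0,"grip":0}]'
```

```text
time: 9.7
eef_pos: [0.5147, 0.0824, 0.1515]
tcp_rot: [0.889, 0.458, -0.0, -0.0]
contact_force: [-15.4, 1.6, 28.4]
opening: 0.0
finger_force: 14.1
```

The force rises to 28 N with no further travel, so the ram is at its stop. I'll lift off and check.

```bash
python3 -m inch '[{"slide":[0,0,-1],"turn":0,"grip":0},{"slide":[0,0,-2],"turn":0,"grip":0},{"slide":[0,0,-4],"turn":0,"grip":0},{"slide":[0,0,-7],"turn":0,"grip":0},{"slide":[0,0,-9],"turn":0,"grip":0},{"slide":[0,0,-9],"turn":0,"grip":0},{"slide":[0,0,-9],"turn":0,"grip":0}]'
python3 - <<'E'
from m import *
s,t=[ctrl.read_camera(n)[0][...,::-1] for n in("scene","top")]
a=cv2.resize(s[170:290,265:395],None,fx=4.5,fy=4.5,interpolation=3)
cv2.imwrite("pics/c6.png",a)
E
```

```text
time: 10.4
eef_pos: [0.5142, 0.0816, 0.2341]
tcp_rot: [0.889, 0.457, 0.0, 0.0]
contact_force: [-0.2, 0.1, -1.0]
opening: 0.003
finger_force: 0.0
[0.51424291 0.08160068 0.23414326] 54.418220590381985 [-0.23305087  0.09335451 -1.03371624] 10.4
```

View pics/c6.png

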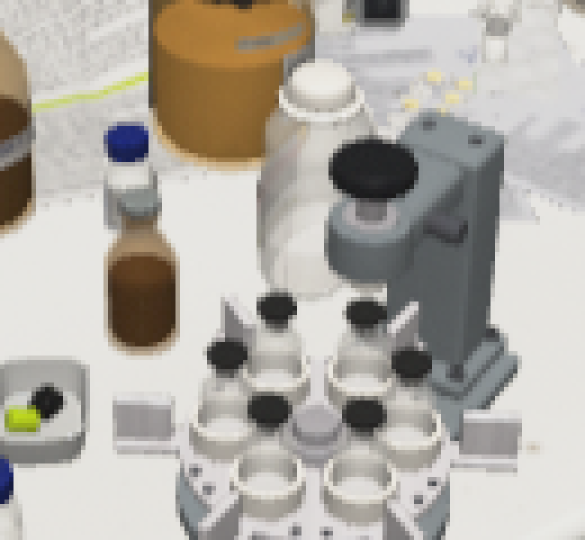

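The stopper under the ram at (366,315) now sits as low as the others. The ram pad is back up at (374,168), the turret is clicked in and the robot is clear.

```bash
python3 -c "
from plant import ctrl
print(ctrl.sign_off())"
```

```text
the job is handed in; nothing more can be done
None
```

I turned the turret one click clockwise to bring the proud vial under the ram and pressed it down to its stop. The last picture shows the stopper seated and the ram back up, and the job is handed in; the hand-in returned no verdict.

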